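# Seat a temperature probe on the hidden depth stop of a dry-well calibrator and clamp it

## Task

Take the temperature probe with the orange ring from its stand and slide it, tip down, into the open well of the calibrator until you feel it come up against the hidden depth stop; go gently there, its tip is fragile. Let go of it, then swing the red-knobbed clamp lever fully over towards the front of the calibrator so the ship's motion cannot lift the probe. Leave the blue-ringed probe in the stand and the two vials where they are.

Things in the scene. Friction and masses are not known exactly. Their poses are not given: they have to be found in the camera images.
- probe: loose steel temperature probe with an orange ring round its black handle, 180 mm long, 0.12 kg. Origin at the very tip, z up along the probe to the handle. Stem 12 mm across with a rounded tip, from 0 to 110 mm; steel collar 28 mm across, 110 to 116 mm; handle 22 mm across, 116 to 172 mm; connector 13 mm across up to 180 mm. More than about 18 N on the tip against the depth stop ruins it.
- probe_grip (a point): middle of the grip of the orange-ringed probe's handle, on its axis, 143 mm above its tip
- spare_probe: a second probe of the same shape but with a blue ring, hanging in another hole of the stand; leave it alone
- probe_stand: fixed stand, base 170 x 70 mm (x, y), its white top plate 170 x 50 mm with the upper face 128 mm above the worktop; three 16 mm through holes in a row along its x at -50, 0 and +50 mm. The probes hang upright in the two outer holes by their collars, tips 18 mm above the worktop. Origin: centre of the underside.
- calibrator: fixed grey dry-well calibrator (off, cold), 160 x 130 mm (x, y). Its front with the sloping display faces its own -x, roughly towards the robot; +y is then left. Case top 110 mm, top of the aluminium well block 115 mm above the worktop; a bow handle near the rear edge (x = 62 mm) reaches 135 mm. A rubber plug closes a second, unused well. Origin: centre of the underside.
- well_mouth (a point): centre of the open well's mouth (14 mm across, vertical blind hole) in the block's upper face. Spring fingers 15 to 25 mm down grip the stem: up to 10 N to part them, then 3 to 8 N of drag all the way; they hold the probe wherever it is let go. The depth stop, out of sight, was set by the last user 45 to 85 mm below the mouth, on a stiff buffer spring: 5 N more per mm, solid after 6 mm.
- clamp_pivot (a point): vertical axis of the clamp lever, at the height of the block's upper face, 20 mm to the left (+y of the calibrator) of the well
- lever_knob (a point): middle of the upright red knob at the end of the clamp lever: 14 mm across, 22 mm tall (10 to 32 mm above the block's upper face), 85 mm from the pivot. The lever itself is a flat bar 4 to 10 mm above the block, and can be pushed at the knob from the side with about 1 to 5 N.
- clamp_lever (a joint): angle of the clamp lever: 0 is fully open (pointing to the left and rear), growing anticlockwise seen from above as it swings forward; 1.4 is fully over, pointing to the left and front, where its eccentric cam presses on the stem. It stays where it is left.
- vial_red: loose red-capped sample vial, 27 mm across, 58 mm tall, standing in front of the calibrator; leave it alone. Origin: centre of the underside.
- vial_white: loose white-capped sample vial, 27 mm across, 58 mm tall, standing in front of the calibrator; leave it alone. Origin: centre of the underside.
There are look-alikes about, which are no part of the job. Leave any yellow look-alike of the probe alone.

How it is judged:
On the way, in this order (a step that is already met when the one before it is completed fails the run):
1. the probe's tip is pressed onto the depth stop in the well (distance between probe and stop_pad_c0 below 0.006 m and contact force between probe and stop_pad_c0 above 0.5 N), for 0.2 s.
2. the clamp lever is swung over (value of joint clamp_lever above 1.15 rad), for 0.2 s.
At the end, for the whole second after the job is handed in: the orange-ringed probe stands upright (within 0.12 rad) and still in the well with its tip within about 3 mm of the depth stop, and the clamp lever is at more than 1.15 of its 1.4 rad (distance between probe and stop_pad_c0 below 0.006 m and angle between probe's own z axis and vertical below 0.12 rad and value of joint clamp_lever above 1.15 rad and linear speed of probe below 0.02 m/s); the robot touches nothing.
It fails at once if the probe's tip is forced against the depth stop with more than 18 N (contact force between probe and stop_pad_c0 above 18 N).
It fails at once if the blue-ringed probe is moved by more than 20 mm (distance of spare_probe from where it was at the start of the episode above 0.02 m).
It fails at once if a vial is moved by more than 20 mm (distance of any of vial_red, vial_white from where it was at the start of the episode above 0.02 m).
It also fails if it takes over 69 s, if anything falls off the work surface, if the arm or the gripper's body presses on something with over 40 N, if the wrist force passes 120 N, or if a joint passes its speed limit or range.

## Robot

A 6-joint arm with a two-finger parallel gripper is mounted at the origin on a cart in front of the work surface, level with it; the furniture and walls round the work are solid. World frame = base frame: x ahead of the robot, y to its left, z up, the work surface at z = 0. Lengths are in m, angles in rad, forces in N, time in s.
With the tool pointing down it reaches from about 0.35 to 0.775 m from the base axis. Payload 7.3 kg.
Tool frame: the origin (TCP) lies on the centre line of the jaws, within the pads' length; the fingertips stand 25 mm ahead of it and the grasp point (between the pads) lies 6 mm ahead of it; z points along the fingers, y is the line along which they close (so a half turn about z gives the same grasp; the last joint's range is limited). The gripper opens to 92 mm and grips with 3 to 60 N. Pads are 19 mm wide; open, the fingers measure 130 mm over their backs; the gripper's body (75 mm by 190 mm) begins 47 mm behind the grasp point.
Start: joints at [-1.318, 0.342, 1.524, -0, 1.275, -0.146], TCP at [0.204, -0.484, 0.252] pointing down, gripper open.
Joint ranges: [-2.53, 2.53], [-0.77, 2.02], [0.04, 2.7], [-1, 4.14], [0.28, 2.66], [-3.11, 3.11]. Speed limits (rad/s): [2.57, 2.57, 3.14, 3.14, 3.14, 3.14].

## Interface

Orientations are given as a unit quaternion [w, x, y, z].
In Python, from station import ctrl gives the robot as it stands.
- The arm moves only by the tool send_rows, never from a script. Its argument "series" is a list of rows, each an object with "linear": the shift along the tool's x, y, z in m, a list of three; "rotation": the turn, a rotation vector about the tool's x, y, z in degrees, a list of three; "claw": the closure, from -1 (fully open) to 1 (shut). In form: [{"linear": [dx, dy, dz], "rotation": [wx, wy, wz], "claw": claw}, ...]. A call has exactly 8 rows; each row shifts and turns the commanded pose from where the row before left it, along the tool's axes as they then stand; what a row does not reach is not made up. A row lasts 1/12 s, in which the tool goes at most 41.7 mm and 7.16 degrees, less where a joint would pass 70% of its speed; a pose out of reach is approached as far as the arm can. A call is refused whole if a number of a shift passes 0.0417 or a number of a turn 7.16, either way. A call with a gripper value outside its range is refused whole. The fingers move at their own pace and stop on an object; "squeeze" is the grip in N (left out, the last holds). Time passes only in rows, so rows that do not move let the fingers close, or fill a call up. It gives the time, the measured TCP pose, the force, the opening and the grip force at its end, in the units of the state.
- ctrl.state(): the state, without advancing time (a new reading comes with each control period).
- ctrl.grab_frame(name): name is "scene" or "top" or "wrist"; returns a dict with "frame" (420x560x3 uint8, blue, green, red), "K" (3x3 intrinsics, pixels), "k1" (the pictures are not rectified: a ray, as slopes to the right and down, at radius r is drawn at 1 + k1 r^2 times it, then the intrinsics apply), "position" and "rotation" of the camera in the world. Camera axes: x right, y down, z forward; pixel columns grow to the right and rows downward; lengths in m; the calibration is good to about 2 mm. A picture is of the moment at which its call begins. There is no depth.
- ctrl.close_job(): hands the job in; it is judged then, once.
The state is a dict: "t": time; "joints": joint angles; "qd": joint speeds; "tau": joint torques, N m; "position": TCP position; "tool_rot": TCP orientation; "force": force on the tool from outside, world axes, zero at the start; "moment": the same for the moment, N m; "gripper_width": finger opening in m; "grip_force": force on a finger pad.
Only numpy, scipy, OpenCV 4.12 (cv2) and the standard library are available. Lean on these libraries where they do the work, as an engineer would, in place of code of your own. Each camera call takes 0.05 s, during which the arm holds its last target. There are 200 camera calls.

## Working session

There is one attempt and no reset: what is moved stays moved. The work goes in short steps, Python scripts to look and compute and a tool call to move; the robot and the scene stay as the last step left them, time stands still between calls to the robot, and variables do not carry over. Pictures are saved under pics/ and viewed, at most 10 in all, crops included, and the job is handed in when it is done.

Besides the shell and the picture viewer there is one more tool, called after "Emit:" in YAML: its name, and indented under it one key for each argument. send_rows: Moves the arm, as the interface text tells. Its arguments: {"type":"object","properties":{"series":{"type":"array"},"squeeze":{"type":"number"}},"required":["series"]}

```bash
mkdir -p pics; cat > h.py <<'E'
import numpy as np, cv2
from station import ctrl
def grab(n,f=None):
    d=ctrl.grab_frame(n)
    if f: cv2.imwrite('pics/'+f,d['frame'])
    return d
def ray(d,u,v):
    K=np.array(d['K']);x=np.array([(u-K[0,2])/K[0,0],(v-K[1,2])/K[1,1]])
    s=x.copy()
    for _ in range(20): s=x/(1+d['k1']*(s@s))
    R=np.array(d['rotation'])
    if R.shape!=(3,3):
        from scipy.spatial.transform import Rotation as Q
        R=Q.from_quat(np.roll(R,-1)).as_matrix()
    r=R@np.array([s[0],s[1],1]);return np.array(d['position']),r
def onz(d,u,v,z):
    p,r=ray(d,u,v);return p+r*(z-p[2])/r[2]
def cross(a,b):
    (p,r),(q,s)=a,b
    t=np.linalg.lstsq(np.c_[r,-s],q-p,rcond=None)[0]
    x,y=p+r*t[0],q+s*t[1];return (x+y)/2,np.linalg.norm(x-y)
def blobs(d,lo,hi,amin=15):
    m=cv2.inRange(cv2.cvtColor(d['frame'],cv2.COLOR_BGR2HSV),np.array(lo),np.array(hi))
    n,l,st,c=cv2.connectedComponentsWithStats(m)
    return [(c[i].round(1).tolist(),st[i].tolist()) for i in range(1,n) if st[i,4]>=amin]
E
python3 - <<'E'
from h import *
a=grab('scene','s1.png');b=grab('top','t1.png')
for d in(a,b):
    print(d['position'],d['rotation'],d['K'],d['k1'])
    for nm,lo,hi in(('red',(0,150,80),(5,255,255)),('red2',(172,150,80),(180,255,255)),('or',(6,150,100),(18,255,255)),('blue',(95,130,60),(125,255,255)),('yel',(20,130,100),(35,255,255))):
        print(nm,blobs(d,lo,hi))
print(ctrl.state())
E
```

```text
[-0.06022423  0.60882857  0.70736687] [ 0.16887332 -0.3242655   0.81668396 -0.44649859] [[534.11459825   0.         281.81771135]
 [  0.         534.11459825 206.58531191]
 [  0.           0.           1.        ]] -0.039892825322885156
red [([204.6, 105.8], [171, 94, 65, 27, 697]), ([367.7, 166.6], [358, 159, 21, 16, 260]), ([117.2, 166.5], [115, 165, 5, 4, 16]), ([173.1, 236.6], [171, 232, 5, 11, 47]), ([260.4, 235.8], [258, 233, 6, 7, 26]), ([294.5, 264.0], [290, 259, 10, 11, 94])]
red2 []
or [([147.5, 62.2], [130, 45, 35, 35, 681]), ([313.8, 135.6], [311, 134, 7, 4, 25]), ([314.2, 152.7], [309, 151, 10, 4, 18]), ([135.7, 221.5], [129, 215, 17, 13, 90])]
blue [([392.1, 20.0], [252, 0, 194, 45, 2553]), ([533.0, 58.0], [511, 49, 44, 21, 577]), ([361.3, 151.5], [352, 147, 18, 10, 134]), ([352.9, 167.4], [350, 165, 7, 5, 29]), ([243.5, 376.1], [219, 358, 51, 35, 593])]
yel [([140.1, 55.4], [135, 53, 12, 6, 41]), ([152.5, 58.9], [149, 58, 7, 3, 17]), ([153.5, 73.5], [149, 72, 10, 4, 24]), ([210.6, 132.6], [197, 120, 24, 26, 264]), ([314.2, 130.0], [311, 126, 7, 8, 46]), ([311.3, 142.7]
[... 778 characters left out ...]
])]
{'t': 0.1, 'joints': array([-1.31796433e+00,  3.42636210e-01,  1.52488935e+00,  1.61015702e-05,
        1.27541244e+00, -1.45984230e-01]), 'qd': array([ 0.00061723, -0.00213695, -0.00162644, -0.00080163,  0.00089227,
        0.00133767]), 'tau': array([ 2.27776887e-03, -4.32004702e+01, -2.44694102e+01,  7.19294348e-02,
        5.25986427e-02, -5.34406422e-05]), 'position': array([ 0.2038239 , -0.48347345,  0.2511344 ]), 'tool_rot': array([-6.72126326e-04,  9.80184240e-01,  1.98086858e-01, -2.82302644e-05]), 'force': array([-0.28877821, -0.15418402, -0.6533289 ]), 'moment': array([-1.31636550e-02,  2.81087418e-02,  8.92471324e-05]), 'grip_force': 0.0, 'gripper_width': 0.09186981166945053}
```

```bash
ls pics
```

```text
s1.png
t1.png
```

View pics/s1.png

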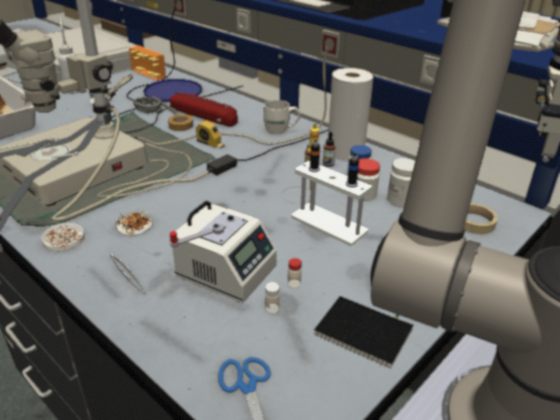

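View pics/t1.png

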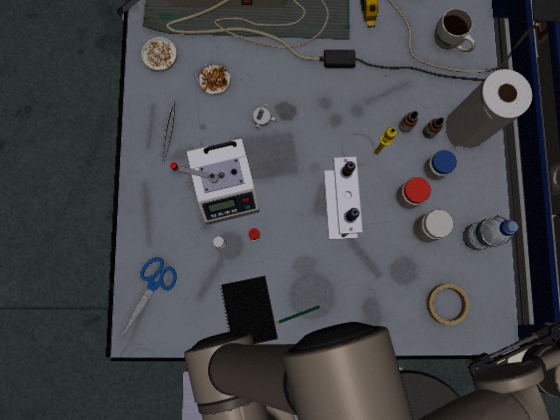

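The scene and top pictures show the calibrator (top ~(222,180)), its knob at (173,165) and the stand (~(346,195)). One probe is near (348,168) and the other near (352,213). I'll look at enlarged crops next.

```bash
python3 - <<'E'
from h import *
s=cv2.imread('pics/s1.png');t=cv2.imread('pics/t1.png')
up=lambda i,x,y,w,h,k:cv2.resize(i[y:y+h,x:x+w],None,fx=k,fy=k,interpolation=cv2.INTER_CUBIC)
A=up(s,285,120,100,125,4);B=up(t,310,140,75,110,4)[:500]
C=np.zeros((600,800,3),np.uint8)
C[:500,:400]=A;C[:440,400:700]=B
cv2.imwrite('pics/c1.png',C)
D=np.zeros((600,800,3),np.uint8)
D[:500,:400]=up(t,165,130,100,125,4);D[:400,400:]=up(s,165,195,100,100,4)
cv2.imwrite('pics/c2.png',D)
E
```

```text
(no output)
```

View pics/c1.png

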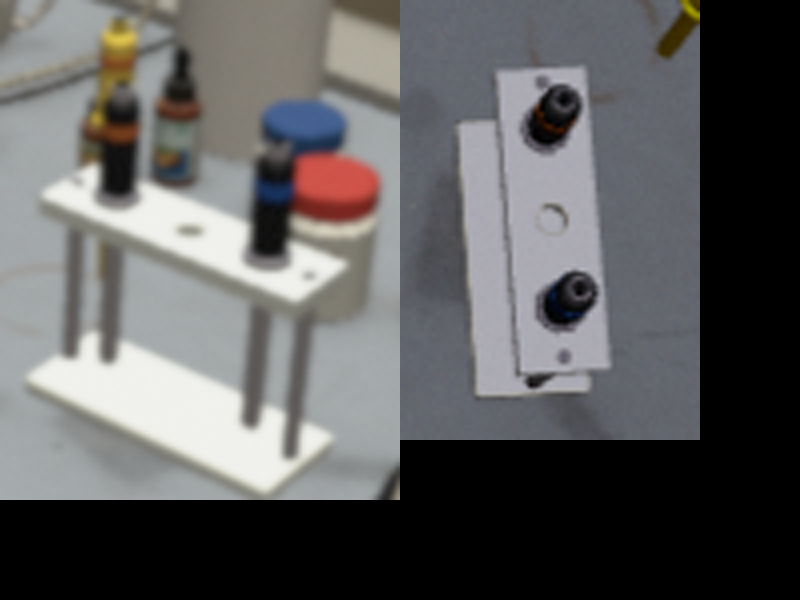

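View pics/c2.png

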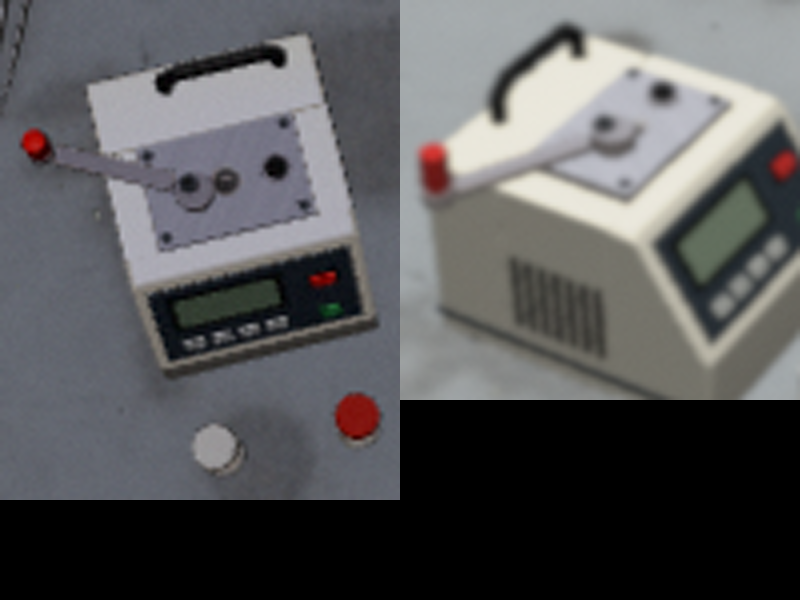

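c1 shows that the orange-ringed probe is the far one, with its top at about top px (350.8,164.3). The blue one is at (354.3,212). c2 shows the pivot at (212.5,175.8), the open well at (221.8,175), the plug at (234,171.8) and the knob at (173,165).

```bash
python3 - <<'E'
from h import *
a=grab('scene');b=grab('top')
f=lambda n,u,v,z:print(n,onz(b,u,v,z).round(4))
f('or',350.75,164.25,.198);f('bl',354.25,212,.198);f('mid',348,194.5,.128)
print(cross(ray(b,350.75,164.25),ray(a,315.75,145)),cross(ray(b,354.25,212),ray(a,354,158)))
f('well',221.75,175,.115);f('piv',212.5,175.75,.125);f('plug',234,171.75,.117);f('knob',172.8,165,.147)
print(cross(ray(b,172.8,165),ray(a,173.1,232.5)))
f('vr',253.7,233.5,.058);f('vw',219,242,.058)
E
```

```text
or [ 0.5926 -0.2096  0.198 ]
bl [ 0.4917 -0.2141  0.198 ]
mid [ 0.5417 -0.213   0.128 ]
(array([ 0.59348845, -0.21177044,  0.18950125]), np.float64(0.0029213733389072557)) (array([ 0.49207214, -0.21494662,  0.19368148]), np.float64(0.0006191883336604109))
well [0.5882 0.066  0.115 ]
piv [0.5842 0.0855 0.125 ]
plug [0.5952 0.0387 0.117 ]
knob [0.6029 0.1696 0.147 ]
(array([0.60256282, 0.16925591, 0.14804046]), np.float64(0.00029491567973269497))
vr [ 0.4638 -0.0042  0.058 ]
vw [0.4443 0.075  0.058 ]
```

Emit:
send_rows:
  series:
    - {"linear": [0,0,-0.012],"rotation": [0,0,5.7],"claw": -1}
    - {"linear": [0,0,-0.012],"rotation": [0,0,5.7],"claw": -1}
    - {"linear": [0,0,-0.012],"rotation": [0,0,5.7],"claw": -1}
    - {"linear": [0,0,-0.012],"rotation": [0,0,5.7],"claw": -1}
    - {"linear": [0.03,-0.02,0],"rotation": [0,0,0],"claw": -1}
    - {"linear": [0.03,-0.02,0],"rotation": [0,0,0],"claw": -1}
    - {"linear": [0.03,-0.02,0],"rotation": [0,0,0],"claw": -1}
    - {"linear": [0.03,-0.02,0],"rotation": [0,0,0],"claw": -1}

```text
t: 0.87
position: [0.3247, -0.4027, 0.2997]
tool_rot: [-0.0, 1.0, -0.0, 0.0]
force: [0.8, -0.7, -0.1]
gripper_width: 0.0917
grip_force: 0.0
```

Emit:
send_rows:
  series:
    - {"linear": [0.035,-0.025,0],"rotation": [0,0,0],"claw": -1}
    - {"linear": [0.035,-0.025,0],"rotation": [0,0,0],"claw": -1}
    - {"linear": [0.035,-0.025,0],"rotation": [0,0,0],"claw": -1}
    - {"linear": [0.035,-0.025,0],"rotation": [0,0,0],"claw": -1}
    - {"linear": [0.035,-0.025,0],"rotation": [0,0,0],"claw": -1}
    - {"linear": [0.035,-0.025,0],"rotation": [0,0,0],"claw": -1}
    - {"linear": [0,0,0],"rotation": [0,0,0],"claw": -1}
    - {"linear": [0,0,0],"rotation": [0,0,0],"claw": -1}

```text
t: 1.53
position: [0.5285, -0.2563, 0.2989]
tool_rot: [-0.0, 1.0, 0.002, -0.0]
force: [-0.5, -0.2, -0.6]
gripper_width: 0.0917
grip_force: 0.0
```

```bash
python3 - <<'E'
from h import *
d=grab('wrist','w1.png');print(d['position'],d['rotation'])
print(blobs(d,(3,120,60),(18,255,255)),blobs(d,(95,130,60),(125,255,255)))
E
```

```text
[ 0.61103979 -0.25611217  0.43179921] [ 0.10776635  0.70068029 -0.69700141 -0.10780807]
[([395.8, 1.7], [387, 0, 19, 4, 38]), ([443.4, 12.9], [436, 0, 25, 21, 104]), ([421.6, 16.6], [420, 8, 5, 16, 32]), ([332.1, 43.5], [326, 26, 22, 26, 88]), ([231.9, 134.3], [221, 124, 16, 26, 64]), ([386.3, 159.0], [360, 134, 54, 52, 1409])] [([454.3, 96.0], [430, 70, 50, 52, 1897]), ([236.7, 240.3], [227, 236, 19, 14, 71])]
```

View pics/w1.png

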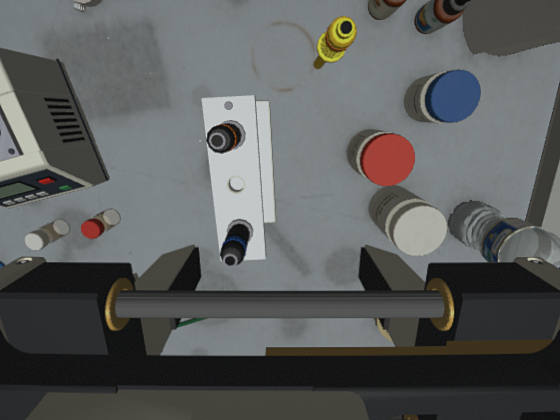

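The wrist view shows the orange probe's top at about (218,140), its collar at (233,133), the middle hole at (237,184) and the blue probe's top at (233,257).

```bash
python3 - <<'E'
from h import *
d=grab('wrist')
for u,v,z in((218,140,.198),(233,257,.198),(237,184,.128)):print(onz(d,u,v,z))
print(ctrl.state()['position'])
E
```

```text
[ 0.59055324 -0.21116709  0.198     ]
[ 0.49333602 -0.21833514  0.198     ]
[ 0.54073757 -0.21427819  0.128     ]
[ 0.52678174 -0.25832492  0.29936246]
```

Emit:
send_rows:
  series:
    - {"linear": [0.016,-0.012,0],"rotation": [0,0,0],"claw": -1}
    - {"linear": [0.016,-0.012,0],"rotation": [0,0,0],"claw": -1}
    - {"linear": [0.016,-0.012,0],"rotation": [0,0,0],"claw": -1}
    - {"linear": [0.017,-0.012,0],"rotation": [0,0,0],"claw": -1}
    - {"linear": [0,0,0.02],"rotation": [0,0,0],"claw": -1}
    - {"linear": [0,0,0.02],"rotation": [0,0,0],"claw": -1}
    - {"linear": [0,0,0.02],"rotation": [0,0,0],"claw": -1}
    - {"linear": [0,0,0],"rotation": [0,0,0],"claw": -1}

```text
t: 2.3
position: [0.5894, -0.2108, 0.2356]
tool_rot: [-0.002, 1.0, -0.001, -0.004]
force: [-0.7, -0.6, -0.4]
gripper_width: 0.0919
grip_force: 0.0
```

Emit:
send_rows:
  series:
    - {"linear": [0.001,0,0.017],"rotation": [0,0,0],"claw": -1}
    - {"linear": [0.001,0,0.017],"rotation": [0,0,0],"claw": -1}
    - {"linear": [0,0,0.017],"rotation": [0,0,0],"claw": -1}
    - {"linear": [0,0,0.017],"rotation": [0,0,0],"claw": -1}
    - {"linear": [0,0,0],"rotation": [0,0,0],"claw": -1}
    - {"linear": [0,0,0],"rotation": [0,0,0],"claw": 0.2}
    - {"linear": [0,0,0],"rotation": [0,0,0],"claw": 1}
    - {"linear": [0,0,0],"rotation": [0,0,0],"claw": 1}
  squeeze: 25

```text
t: 2.97
position: [0.5946, -0.211, 0.1737]
tool_rot: [0.001, 1.0, 0.0, 0.001]
force: [-0.1, -0.4, 0.1]
gripper_width: 0.0767
grip_force: 0.0
```

Emit:
send_rows:
  series:
    - {"linear": [0,0,0],"rotation": [0,0,0],"claw": 1}
    - {"linear": [0,0,0],"rotation": [0,0,0],"claw": 1}
    - {"linear": [0,0,0],"rotation": [0,0,0],"claw": 1}
    - {"linear": [0,0,0],"rotation": [0,0,0],"claw": 1}
    - {"linear": [0,0,0],"rotation": [0,0,0],"claw": 1}
    - {"linear": [0,0,0],"rotation": [0,0,0],"claw": 1}
    - {"linear": [0,0,0],"rotation": [0,0,0],"claw": 1}
    - {"linear": [0,0,0],"rotation": [0,0,0],"claw": 1}

```text
t: 3.63
position: [0.5941, -0.2101, 0.1716]
tool_rot: [-0.0, 1.0, 0.0, -0.0]
force: [-0.0, 1.8, 1.8]
gripper_width: 0.023
grip_force: 0.7
```

Emit:
send_rows:
  series:
    - {"linear": [0,0,0],"rotation": [0,0,0],"claw": 1}
    - {"linear": [0,0,0],"rotation": [0,0,0],"claw": 1}
    - {"linear": [0,0,0],"rotation": [0,0,0],"claw": 1}
    - {"linear": [0,0,-0.005],"rotation": [0,0,0],"claw": 1}
    - {"linear": [0,0,-0.01],"rotation": [0,0,0],"claw": 1}
    - {"linear": [0,0,-0.015],"rotation": [0,0,0],"claw": 1}
    - {"linear": [0,0,-0.015],"rotation": [0,0,0],"claw": 1}
    - {"linear": [0,0,-0.015],"rotation": [0,0,0],"claw": 1}

```text
t: 4.3
position: [0.5941, -0.2103, 0.2333]
tool_rot: [0.0, 1.0, 0.0, 0.0]
force: [0.3, -0.1, -1.9]
gripper_width: 0.0218
grip_force: 25.0
```

Emit:
send_rows:
  series:
    - {"linear": [0,0,-0.02],"rotation": [0,0,0],"claw": 1}
    - {"linear": [0,0,-0.02],"rotation": [0,0,0],"claw": 1}
    - {"linear": [0,0,-0.02],"rotation": [0,0,0],"claw": 1}
    - {"linear": [0,0,-0.02],"rotation": [0,0,0],"claw": 1}
    - {"linear": [0,0,-0.01],"rotation": [0,0,0],"claw": 1}
    - {"linear": [0,0,-0.005],"rotation": [0,0,0],"claw": 1}
    - {"linear": [0,0,0],"rotation": [0,0,0],"claw": 1}
    - {"linear": [0,0,0],"rotation": [0,0,0],"claw": 1}

```text
t: 4.97
position: [0.5938, -0.2101, 0.3259]
tool_rot: [-0.0, 1.0, 0.0, -0.001]
force: [-1.0, 0.2, -1.6]
gripper_width: 0.0215
grip_force: 25.0
```

Emit:
send_rows:
  series:
    - {"linear": [0,-0.01,0],"rotation": [0,0,0],"claw": 1}
    - {"linear": [0,-0.022,0],"rotation": [0,0,0],"claw": 1}
    - {"linear": [0,-0.022,0],"rotation": [0,0,0],"claw": 1}
    - {"linear": [0,-0.022,0],"rotation": [0,0,0],"claw": 1}
    - {"linear": [0,-0.022,0],"rotation": [0,0,0],"claw": 1}
    - {"linear": [0,-0.022,0],"rotation": [0,0,0],"claw": 1}
    - {"linear": [0,-0.022,0],"rotation": [0,0,0],"claw": 1}
    - {"linear": [0,-0.022,0],"rotation": [0,0,0],"claw": 1}

```text
t: 5.63
position: [0.5933, -0.0443, 0.3255]
tool_rot: [-0.0, 1.0, 0.001, -0.001]
force: [0.8, 0.5, -0.9]
gripper_width: 0.0215
grip_force: 25.0
```

Emit:
send_rows:
  series:
    - {"linear": [-0.001,-0.022,0],"rotation": [0,0,0],"claw": 1}
    - {"linear": [-0.001,-0.022,0],"rotation": [0,0,0],"claw": 1}
    - {"linear": [-0.001,-0.022,0],"rotation": [0,0,0],"claw": 1}
    - {"linear": [-0.001,-0.022,0],"rotation": [0,0,0],"claw": 1}
    - {"linear": [-0.001,-0.015,0],"rotation": [0,0,0],"claw": 1}
    - {"linear": [-0.001,-0.009,0],"rotation": [0,0,0],"claw": 1}
    - {"linear": [0,0,0],"rotation": [0,0,0],"claw": 1}
    - {"linear": [0,0,0],"rotation": [0,0,0],"claw": 1}

```text
t: 6.3
position: [0.5876, 0.066, 0.3261]
tool_rot: [0.0, 1.0, 0.001, -0.001]
force: [0.8, -0.5, -1.2]
gripper_width: 0.0217
grip_force: 25.0
```

```bash
python3 - <<'E'
from h import *
w=grab('wrist','w2.png');s=grab('scene','s2.png')
i=w['frame'];j=s['frame']
C=np.zeros((600,800,3),np.uint8)
C[:420,:560]=i
k=cv2.resize(j[135:285,150:280],None,fx=1.8,fy=1.8);C[:k.shape[0],560:560+k.shape[1]]=k
cv2.imwrite('pics/c3.png',C);print(ctrl.state()['position'])
E
```

```text
[0.5878209  0.06500432 0.32637756]
```

View pics/c3.png

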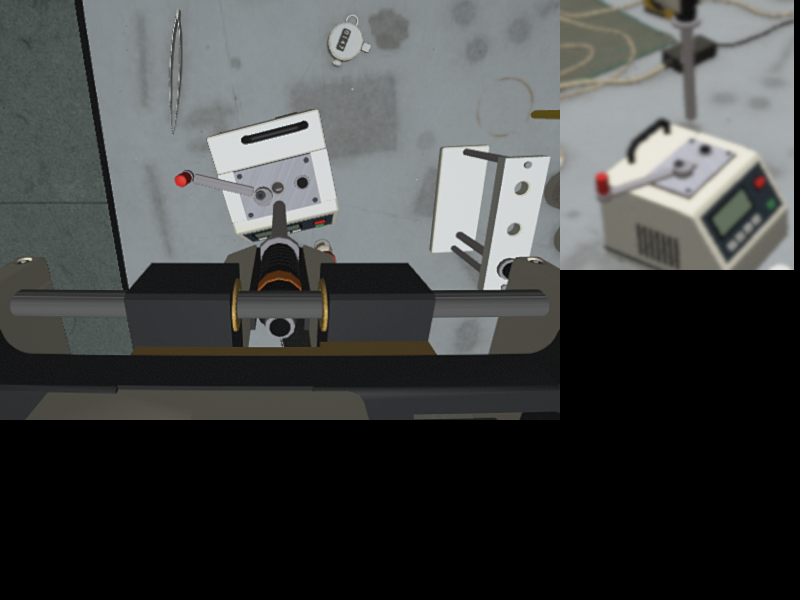

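The wrist view shows the well near (278,187) with the stem tip just in front of it at about (279,203). The probe hangs straight. I'll enlarge this for a precise measurement.

```bash
python3 - <<'E'
from h import *
i=cv2.imread('pics/w2.png')[150:250,215:345]
k=cv2.resize(i,None,fx=6,fy=6,interpolation=cv2.INTER_CUBIC);cv2.imwrite('pics/c4.png',k)
E
```

```text
(no output)
```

View pics/c4.png

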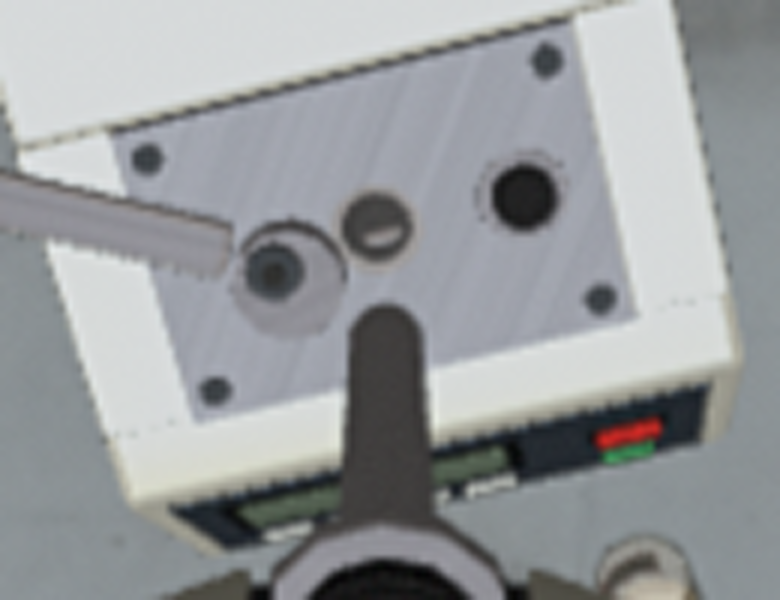

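The well's rim centre is at crop (377,227), which is wrist px (277.4,187.4). The tip's sphere is at crop (387,341), px (279.1,206.4).

```bash
python3 - <<'E'
from h import *
d=grab('wrist');print(ctrl.state()['position'])
a=onz(d,277.4,187.4,.115);b=onz(d,279.08,206.4,.1788);print(a,b,a-b)
E
```

```text
[0.58788395 0.06484634 0.32646099]
[0.58824895 0.06711194 0.115     ] [0.58469389 0.06513177 0.1788    ] [ 0.00355506  0.00198017 -0.0638    ]
```

Emit:
send_rows:
  series:
    - {"linear": [0.0005,-0.001,0.012],"rotation": [0,0,0],"claw": 1}
    - {"linear": [0.0005,-0.0005,0.012],"rotation": [0,0,0],"claw": 1}
    - {"linear": [0,0,0.01],"rotation": [0,0,0],"claw": 1}
    - {"linear": [0,0,0.008],"rotation": [0,0,0],"claw": 1}
    - {"linear": [0,0,0.004],"rotation": [0,0,0],"claw": 1}
    - {"linear": [0,0,0],"rotation": [0,0,0],"claw": 1}
    - {"linear": [0,0,0],"rotation": [0,0,0],"claw": 1}
    - {"linear": [0,0,0],"rotation": [0,0,0],"claw": 1}

```text
t: 7.12
position: [0.5892, 0.0673, 0.2814]
tool_rot: [0.0, 1.0, 0.0, 0.001]
force: [-0.2, -0.2, -2.1]
gripper_width: 0.0213
grip_force: 25.0
```

```bash
python3 - <<'E'
from h import *
w=grab('wrist','w3.png');s=grab('scene','s3.png')
C=np.zeros((600,800,3),np.uint8)
C[:600,:480]=cv2.resize(w['frame'][160:260,240:320],None,fx=6,fy=6,interpolation=cv2.INTER_CUBIC)
C[:480,480:]=cv2.resize(s['frame'][160:256,190:254],None,fx=5,fy=5,interpolation=cv2.INTER_CUBIC)
cv2.imwrite('pics/c5.png',C);print(ctrl.state()['position'])
E
```

```text
[0.5891217  0.06734303 0.28138595]
```

View pics/c5.png

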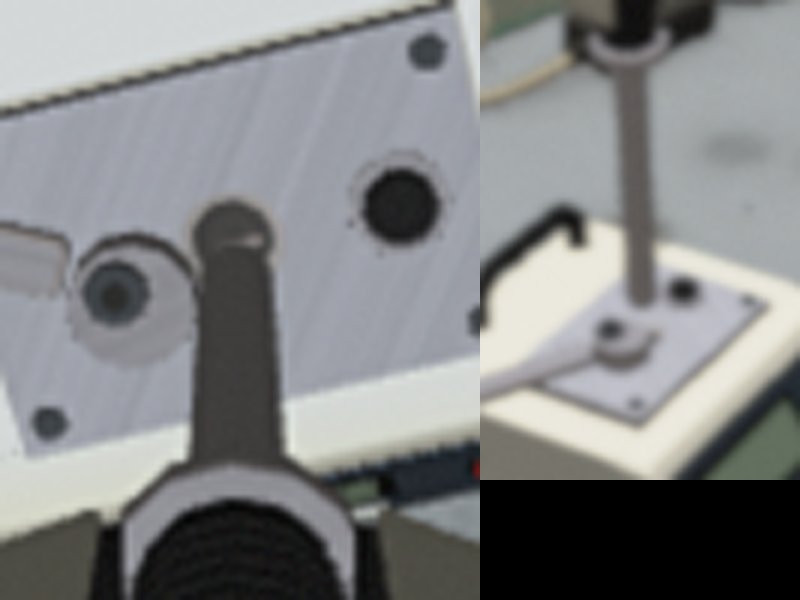

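The stem now stands just in front of the well, laterally centred. The hole centre is at crop (233,238), px (278.4,199.3), and the tip sphere is at (236,284), px (278.9,207).

```bash
python3 - <<'E'
from h import *
d=grab('wrist');s=grab('scene')
a=onz(d,278.4,199.3,.115);b=onz(d,278.9,207,.1338);print(a,b,a-b)
# scene: tip bottom at crop (643,303)-> stem axis there, ~4 mm above tip bottom
u=190+(643-480)/5-.5;v=160+298/5-.5
print(onz(s,u,v,.1318), cross(ray(s,u,v),ray(d,278.9,207)))
E
```

```text
[0.5881075  0.06821435 0.115     ] [0.58563647 0.06767511 0.1338    ] [ 0.00247103  0.00053923 -0.0188    ]
[0.58968716 0.06476572 0.1318    ] (array([0.58604444, 0.06772906, 0.13500472]), np.float64(0.00013475588060198415))
```

Emit:
send_rows:
  series:
    - {"linear": [0.001,-0.0003,0],"rotation": [0,0,0],"claw": 1}
    - {"linear": [0.001,0,0.002],"rotation": [0,0,0],"claw": 1}
    - {"linear": [0,0,0.004],"rotation": [0,0,0],"claw": 1}
    - {"linear": [0,0,0.004],"rotation": [0,0,0],"claw": 1}
    - {"linear": [0,0,0.002],"rotation": [0,0,0],"claw": 1}
    - {"linear": [0,0,0.002],"rotation": [0,0,0],"claw": 1}
    - {"linear": [0,0,0.001],"rotation": [0,0,0],"claw": 1}
    - {"linear": [0,0,0],"rotation": [0,0,0],"claw": 1}

```text
t: 7.98
position: [0.5907, 0.0676, 0.2653]
tool_rot: [0.0, 1.0, 0.0, -0.0]
force: [0.1, -0.5, -1.0]
gripper_width: 0.0218
grip_force: 25.0
```

Tip is about 3 mm below the mouth with no contact force. I'll go on carefully.

Emit:
send_rows:
  series:
    - {"linear": [0,0,0.001],"rotation": [0,0,0],"claw": 1}
    - {"linear": [0,0,0.001],"rotation": [0,0,0],"claw": 1}
    - {"linear": [0,0,0.001],"rotation": [0,0,0],"claw": 1}
    - {"linear": [0,0,0.001],"rotation": [0,0,0],"claw": 1}
    - {"linear": [0,0,0.001],"rotation": [0,0,0],"claw": 1}
    - {"linear": [0,0,0.001],"rotation": [0,0,0],"claw": 1}
    - {"linear": [0,0,0.001],"rotation": [0,0,0],"claw": 1}
    - {"linear": [0,0,0],"rotation": [0,0,0],"claw": 1}

```text
t: 8.65
position: [0.5908, 0.0676, 0.2584]
tool_rot: [0.0, 1.0, 0.0, -0.0]
force: [-0.3, 0.1, -1.2]
gripper_width: 0.0213
grip_force: 25.0
```

Emit:
send_rows:
  series:
    - {"linear": [0,0,0.002],"rotation": [0,0,0],"claw": 1}
    - {"linear": [0,0,0.002],"rotation": [0,0,0],"claw": 1}
    - {"linear": [0,0,0.002],"rotation": [0,0,0],"claw": 1}
    - {"linear": [0,0,0.002],"rotation": [0,0,0],"claw": 1}
    - {"linear": [0,0,0.002],"rotation": [0,0,0],"claw": 1}
    - {"linear": [0,0,0.002],"rotation": [0,0,0],"claw": 1}
    - {"linear": [0,0,0],"rotation": [0,0,0],"claw": 1}
    - {"linear": [0,0,0],"rotation": [0,0,0],"claw": 1}

```text
t: 9.32
position: [0.5908, 0.0676, 0.2468]
tool_rot: [0.0, 1.0, 0.0, 0.0]
force: [-1.2, -0.1, 0.3]
gripper_width: 0.0214
grip_force: 25.0
```

Emit:
send_rows:
  series:
    - {"linear": [0,0,0.002],"rotation": [0,0,0],"claw": 1}
    - {"linear": [0,0,0.002],"rotation": [0,0,0],"claw": 1}
    - {"linear": [0,0,0.002],"rotation": [0,0,0],"claw": 1}
    - {"linear": [0,0,0.002],"rotation": [0,0,0],"claw": 1}
    - {"linear": [0,0,0.002],"rotation": [0,0,0],"claw": 1}
    - {"linear": [0,0,0.002],"rotation": [0,0,0],"claw": 1}
    - {"linear": [0,0,0],"rotation": [0,0,0],"claw": 1}
    - {"linear": [0,0,0],"rotation": [0,0,0],"claw": 1}

```text
t: 9.98
position: [0.5908, 0.0675, 0.2344]
tool_rot: [0.0, 1.0, 0.0, -0.0]
force: [-0.0, -1.7, -1.3]
gripper_width: 0.0217
grip_force: 25.0
```

Emit:
send_rows:
  series:
    - {"linear": [0,0,0.0005],"rotation": [0,0,0],"claw": 1}
    - {"linear": [0,0,0.0005],"rotation": [0,0,0],"claw": 1}
    - {"linear": [0,0,0.0005],"rotation": [0,0,0],"claw": 1}
    - {"linear": [0,0,0.0005],"rotation": [0,0,0],"claw": 1}
    - {"linear": [0,0,0.0005],"rotation": [0,0,0],"claw": 1}
    - {"linear": [0,0,0.0005],"rotation": [0,0,0],"claw": 1}
    - {"linear": [0,0,0.0005],"rotation": [0,0,0],"claw": 1}
    - {"linear": [0,0,0.0005],"rotation": [0,0,0],"claw": 1}

```text
t: 10.65
position: [0.5909, 0.0677, 0.2308]
tool_rot: [0.0, 1.0, 0.0, 0.0]
force: [-0.7, -0.7, 5.6]
gripper_width: 0.0218
grip_force: 25.0
```

```bash
python3 - <<'E'
from h import *
s=grab('scene');w=grab('wrist')
C=np.zeros((600,800,3),np.uint8)
C[:480,:400]=cv2.resize(s['frame'][150:246,180:260],None,fx=5,fy=5,interpolation=cv2.INTER_CUBIC)
C[:480,400:]=cv2.resize(w['frame'][190:350,213:346],(400,480))
cv2.imwrite('pics/c6.png',C)
for _ in range(3): grab('top');print(ctrl.state()['force'],ctrl.state()['position'])
E
```

```text
[-0.3381195  -0.51749515  3.17331575] [0.59083879 0.06763956 0.23056113]
[ 0.68336057 -0.25763125  2.28742235] [0.590815   0.06767638 0.23055267]
[-0.46364253 -1.22095448  2.61990471] [0.59084177 0.06763141 0.23053904]
```

View pics/c6.png

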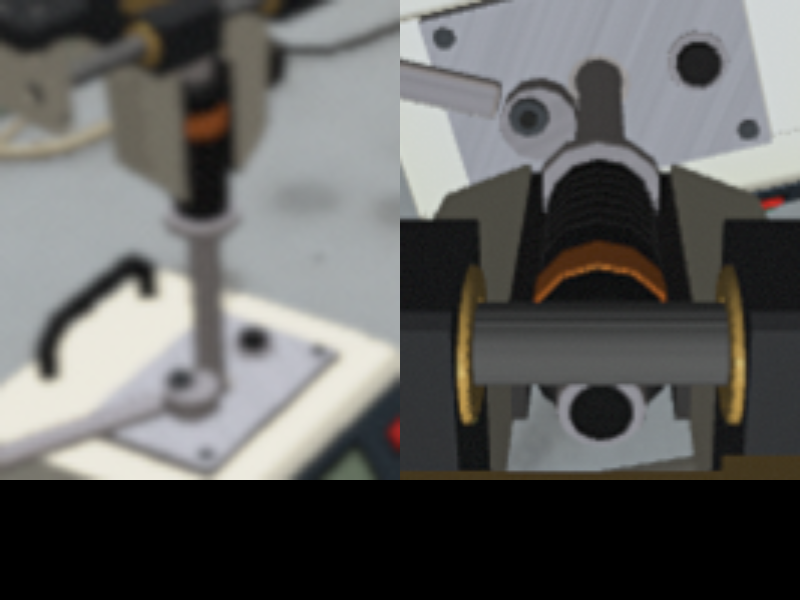

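The stem is inside the open well and shows about 6 N of drag from the spring fingers. Next I'll feel for the stop in small steps.

Emit:
send_rows:
  series:
    - {"linear": [0,0,0.0005],"rotation": [0,0,0],"claw": 1}
    - {"linear": [0,0,0.0005],"rotation": [0,0,0],"claw": 1}
    - {"linear": [0,0,0.0005],"rotation": [0,0,0],"claw": 1}
    - {"linear": [0,0,0.0005],"rotation": [0,0,0],"claw": 1}
    - {"linear": [0,0,0.0003],"rotation": [0,0,0],"claw": 1}
    - {"linear": [0,0,0.0003],"rotation": [0,0,0],"claw": 1}
    - {"linear": [0,0,0.0003],"rotation": [0,0,0],"claw": 1}
    - {"linear": [0,0,0.0003],"rotation": [0,0,0],"claw": 1}

```text
t: 11.57
position: [0.5909, 0.0677, 0.2276]
tool_rot: [0.0, 1.0, 0.0, 0.0]
force: [-0.7, -0.1, 3.1]
gripper_width: 0.0219
grip_force: 25.0
```

Emit:
send_rows:
  series:
    - {"linear": [0,0,0.0003],"rotation": [0,0,0],"claw": 1}
    - {"linear": [0,0,0.0003],"rotation": [0,0,0],"claw": 1}
    - {"linear": [0,0,0.0003],"rotation": [0,0,0],"claw": 1}
    - {"linear": [0,0,0.0003],"rotation": [0,0,0],"claw": 1}
    - {"linear": [0,0,0.0003],"rotation": [0,0,0],"claw": 1}
    - {"linear": [0,0,0.0003],"rotation": [0,0,0],"claw": 1}
    - {"linear": [0,0,0.0003],"rotation": [0,0,0],"claw": 1}
    - {"linear": [0,0,0.0003],"rotation": [0,0,0],"claw": 1}

```text
t: 12.23
position: [0.5908, 0.0676, 0.2251]
tool_rot: [0.0, 1.0, 0.0, -0.0]
force: [-1.1, -0.6, 3.3]
gripper_width: 0.0213
grip_force: 25.0
```

Emit:
send_rows:
  series:
    - {"linear": [0,0,0.0003],"rotation": [0,0,0],"claw": 1}
    - {"linear": [0,0,0.0003],"rotation": [0,0,0],"claw": 1}
    - {"linear": [0,0,0.0003],"rotation": [0,0,0],"claw": 1}
    - {"linear": [0,0,0.0003],"rotation": [0,0,0],"claw": 1}
    - {"linear": [0,0,0.0003],"rotation": [0,0,0],"claw": 1}
    - {"linear": [0,0,0.0003],"rotation": [0,0,0],"claw": 1}
    - {"linear": [0,0,0.0003],"rotation": [0,0,0],"claw": 1}
    - {"linear": [0,0,0.0003],"rotation": [0,0,0],"claw": 1}

```text
t: 12.9
position: [0.5908, 0.0676, 0.2226]
tool_rot: [0.0, 1.0, 0.0, -0.0]
force: [-0.9, -0.2, 3.1]
gripper_width: 0.0216
grip_force: 25.0
```

Steady 3 N so far.

Emit:
send_rows:
  series:
    - {"linear": [0,0,0.0003],"rotation": [0,0,0],"claw": 1}
    - {"linear": [0,0,0.0003],"rotation": [0,0,0],"claw": 1}
    - {"linear": [0,0,0.0003],"rotation": [0,0,0],"claw": 1}
    - {"linear": [0,0,0.0003],"rotation": [0,0,0],"claw": 1}
    - {"linear": [0,0,0.0003],"rotation": [0,0,0],"claw": 1}
    - {"linear": [0,0,0.0003],"rotation": [0,0,0],"claw": 1}
    - {"linear": [0,0,0.0003],"rotation": [0,0,0],"claw": 1}
    - {"linear": [0,0,0.0003],"rotation": [0,0,0],"claw": 1}

```text
t: 13.57
position: [0.5909, 0.0676, 0.2204]
tool_rot: [0.0, 1.0, 0.0, 0.0]
force: [-0.7, -0.9, 5.6]
gripper_width: 0.022
grip_force: 25.0
```

Emit:
send_rows:
  series:
    - {"linear": [0,0,0.0001],"rotation": [0,0,0],"claw": 1}
    - {"linear": [0,0,0.0001],"rotation": [0,0,0],"claw": 1}
    - {"linear": [0,0,0.0001],"rotation": [0,0,0],"claw": 1}
    - {"linear": [0,0,0.0001],"rotation": [0,0,0],"claw": 1}
    - {"linear": [0,0,0.0001],"rotation": [0,0,0],"claw": 1}
    - {"linear": [0,0,0.0001],"rotation": [0,0,0],"claw": 1}
    - {"linear": [0,0,0.0001],"rotation": [0,0,0],"claw": 1}
    - {"linear": [0,0,0.0001],"rotation": [0,0,0],"claw": 1}

```text
t: 14.23
position: [0.5908, 0.0676, 0.2193]
tool_rot: [0.0, 1.0, 0.0, -0.0]
force: [0.1, -1.2, 3.6]
gripper_width: 0.0218
grip_force: 25.0
```

Not the stop yet, so I'll continue.

Emit:
send_rows:
  series:
    - {"linear": [0,0,0.0003],"rotation": [0,0,0],"claw": 1}
    - {"linear": [0,0,0.0003],"rotation": [0,0,0],"claw": 1}
    - {"linear": [0,0,0.0003],"rotation": [0,0,0],"claw": 1}
    - {"linear": [0,0,0.0003],"rotation": [0,0,0],"claw": 1}
    - {"linear": [0,0,0.0003],"rotation": [0,0,0],"claw": 1}
    - {"linear": [0,0,0.0003],"rotation": [0,0,0],"claw": 1}
    - {"linear": [0,0,0.0003],"rotation": [0,0,0],"claw": 1}
    - {"linear": [0,0,0.0003],"rotation": [0,0,0],"claw": 1}

```text
t: 14.9
position: [0.5908, 0.0676, 0.2171]
tool_rot: [0.0, 1.0, 0.0, 0.0]
force: [1.0, -0.3, 4.8]
gripper_width: 0.0216
grip_force: 25.0
```

Emit:
send_rows:
  series:
    - {"linear": [0,0,0.0003],"rotation": [0,0,0],"claw": 1}
    - {"linear": [0,0,0.0003],"rotation": [0,0,0],"claw": 1}
    - {"linear": [0,0,0.0003],"rotation": [0,0,0],"claw": 1}
    - {"linear": [0,0,0.0003],"rotation": [0,0,0],"claw": 1}
    - {"linear": [0,0,0.0003],"rotation": [0,0,0],"claw": 1}
    - {"linear": [0,0,0.0003],"rotation": [0,0,0],"claw": 1}
    - {"linear": [0,0,0.0003],"rotation": [0,0,0],"claw": 1}
    - {"linear": [0,0,0.0003],"rotation": [0,0,0],"claw": 1}

```text
t: 15.57
position: [0.5909, 0.0676, 0.2148]
tool_rot: [0.0, 1.0, 0.0, 0.0]
force: [-0.2, -0.1, 5.3]
gripper_width: 0.0217
grip_force: 25.0
```

Emit:
send_rows:
  series:
    - {"linear": [0,0,0.0003],"rotation": [0,0,0],"claw": 1}
    - {"linear": [0,0,0.0003],"rotation": [0,0,0],"claw": 1}
    - {"linear": [0,0,0.0003],"rotation": [0,0,0],"claw": 1}
    - {"linear": [0,0,0.0003],"rotation": [0,0,0],"claw": 1}
    - {"linear": [0,0,0.0003],"rotation": [0,0,0],"claw": 1}
    - {"linear": [0,0,0.0003],"rotation": [0,0,0],"claw": 1}
    - {"linear": [0,0,0.0003],"rotation": [0,0,0],"claw": 1}
    - {"linear": [0,0,0.0003],"rotation": [0,0,0],"claw": 1}

```text
t: 16.23
position: [0.5908, 0.0676, 0.2122]
tool_rot: [0.0, 1.0, 0.0, -0.0]
force: [-0.4, 0.2, 5.4]
gripper_width: 0.0218
grip_force: 25.0
```

Emit:
send_rows:
  series:
    - {"linear": [0,0,0.0003],"rotation": [0,0,0],"claw": 1}
    - {"linear": [0,0,0.0003],"rotation": [0,0,0],"claw": 1}
    - {"linear": [0,0,0.0003],"rotation": [0,0,0],"claw": 1}
    - {"linear": [0,0,0.0003],"rotation": [0,0,0],"claw": 1}
    - {"linear": [0,0,0.0003],"rotation": [0,0,0],"claw": 1}
    - {"linear": [0,0,0.0003],"rotation": [0,0,0],"claw": 1}
    - {"linear": [0,0,0.0003],"rotation": [0,0,0],"claw": 1}
    - {"linear": [0,0,0.0003],"rotation": [0,0,0],"claw": 1}

```text
t: 16.9
position: [0.5908, 0.0676, 0.2098]
tool_rot: [0.0, 1.0, 0.0, -0.0]
force: [-1.0, 0.3, 5.3]
gripper_width: 0.0216
grip_force: 25.0
```

Emit:
send_rows:
  series:
    - {"linear": [0,0,0.0003],"rotation": [0,0,0],"claw": 1}
    - {"linear": [0,0,0.0003],"rotation": [0,0,0],"claw": 1}
    - {"linear": [0,0,0.0003],"rotation": [0,0,0],"claw": 1}
    - {"linear": [0,0,0.0003],"rotation": [0,0,0],"claw": 1}
    - {"linear": [0,0,0.0003],"rotation": [0,0,0],"claw": 1}
    - {"linear": [0,0,0.0003],"rotation": [0,0,0],"claw": 1}
    - {"linear": [0,0,0.0003],"rotation": [0,0,0],"claw": 1}
    - {"linear": [0,0,0.0003],"rotation": [0,0,0],"claw": 1}

```text
t: 17.57
position: [0.5909, 0.0676, 0.2076]
tool_rot: [0.0, 1.0, 0.0, 0.0]
force: [-0.1, 0.1, 3.9]
gripper_width: 0.0218
grip_force: 25.0
```

Emit:
send_rows:
  series:
    - {"linear": [0,0,0.0003],"rotation": [0,0,0],"claw": 1}
    - {"linear": [0,0,0.0003],"rotation": [0,0,0],"claw": 1}
    - {"linear": [0,0,0.0003],"rotation": [0,0,0],"claw": 1}
    - {"linear": [0,0,0.0003],"rotation": [0,0,0],"claw": 1}
    - {"linear": [0,0,0.0003],"rotation": [0,0,0],"claw": 1}
    - {"linear": [0,0,0.0003],"rotation": [0,0,0],"claw": 1}
    - {"linear": [0,0,0.0003],"rotation": [0,0,0],"claw": 1}
    - {"linear": [0,0,0.0003],"rotation": [0,0,0],"claw": 1}

```text
t: 18.23
position: [0.5909, 0.0676, 0.2052]
tool_rot: [0.0, 1.0, 0.0, 0.0]
force: [-1.3, 0.3, 5.1]
gripper_width: 0.0215
grip_force: 25.0
```

Emit:
send_rows:
  series:
    - {"linear": [0,0,0.0003],"rotation": [0,0,0],"claw": 1}
    - {"linear": [0,0,0.0003],"rotation": [0,0,0],"claw": 1}
    - {"linear": [0,0,0.0003],"rotation": [0,0,0],"claw": 1}
    - {"linear": [0,0,0.0003],"rotation": [0,0,0],"claw": 1}
    - {"linear": [0,0,0.0003],"rotation": [0,0,0],"claw": 1}
    - {"linear": [0,0,0.0003],"rotation": [0,0,0],"claw": 1}
    - {"linear": [0,0,0.0003],"rotation": [0,0,0],"claw": 1}
    - {"linear": [0,0,0.0003],"rotation": [0,0,0],"claw": 1}

```text
t: 18.9
position: [0.5911, 0.0676, 0.2038]
tool_rot: [0.0, 1.0, 0.0, 0.001]
force: [-1.4, -0.2, 10.9]
gripper_width: 0.0219
grip_force: 25.0
```

Emit:
send_rows:
  series:
    - {"linear": [0,0,0],"rotation": [0,0,0],"claw": 1}
    - {"linear": [0,0,0],"rotation": [0,0,0],"claw": 1}
    - {"linear": [0,0,0],"rotation": [0,0,0],"claw": 1}
    - {"linear": [0,0,0],"rotation": [0,0,0],"claw": 1}
    - {"linear": [0,0,0],"rotation": [0,0,0],"claw": 1}
    - {"linear": [0,0,0],"rotation": [0,0,0],"claw": 1}
    - {"linear": [0,0,0],"rotation": [0,0,0],"claw": 1}
    - {"linear": [0,0,0],"rotation": [0,0,0],"claw": 1}

```text
t: 19.57
position: [0.5911, 0.0676, 0.2037]
tool_rot: [0.0, 1.0, 0.0, 0.001]
force: [-0.5, -0.9, 10.9]
gripper_width: 0.0215
grip_force: 25.0
```

The stop is reached with a steady reaction of about 11 N. I'll release and lift off.

Emit:
send_rows:
  series:
    - {"linear": [0,0,0],"rotation": [0,0,0],"claw": -0.2}
    - {"linear": [0,0,0],"rotation": [0,0,0],"claw": -0.2}
    - {"linear": [0,0,0],"rotation": [0,0,0],"claw": -0.2}
    - {"linear": [0,0,0],"rotation": [0,0,0],"claw": -0.2}
    - {"linear": [0,0,0],"rotation": [0,0,0],"claw": -0.2}
    - {"linear": [0,0,0],"rotation": [0,0,0],"claw": -0.2}
    - {"linear": [0,0,0],"rotation": [0,0,0],"claw": -0.2}
    - {"linear": [0,0,0],"rotation": [0,0,0],"claw": -0.2}

```text
t: 20.23
position: [0.5908, 0.0676, 0.2026]
tool_rot: [0.0, 1.0, 0.0, -0.0]
force: [0.5, -0.3, 0.1]
gripper_width: 0.0552
grip_force: 0.0
```

Emit:
send_rows:
  series:
    - {"linear": [0,0,-0.005],"rotation": [0,0,0],"claw": -0.2}
    - {"linear": [0,0,-0.015],"rotation": [0,0,0],"claw": -0.2}
    - {"linear": [0,0,-0.02],"rotation": [0,0,0],"claw": -0.2}
    - {"linear": [0,0,-0.02],"rotation": [0,0,0],"claw": -0.2}
    - {"linear": [0,0,-0.02],"rotation": [0,0,0],"claw": -0.2}
    - {"linear": [0,0,-0.015],"rotation": [0,0,0],"claw": -0.2}
    - {"linear": [0,0,0],"rotation": [0,0,0],"claw": -0.2}
    - {"linear": [0,0,0],"rotation": [0,0,0],"claw": -0.2}

```text
t: 20.9
position: [0.591, 0.0676, 0.2983]
tool_rot: [0.0, 1.0, 0.0, 0.001]
force: [-0.7, -0.1, -0.1]
gripper_width: 0.0553
grip_force: 0.0
```

Emit:
send_rows:
  series:
    - {"linear": [0.01,-0.018,0],"rotation": [0,0,0],"claw": 1}
    - {"linear": [0.01,-0.019,0],"rotation": [0,0,0],"claw": 1}
    - {"linear": [0.01,-0.019,0],"rotation": [0,0,0],"claw": 1}
    - {"linear": [0.01,-0.019,0],"rotation": [0,0,0],"claw": 1}
    - {"linear": [0.011,-0.018,0],"rotation": [0,0,0],"claw": 1}
    - {"linear": [0,0,0],"rotation": [0,0,-7],"claw": 1}
    - {"linear": [0,0,0],"rotation": [0,0,-7],"claw": 1}
    - {"linear": [0,0,0],"rotation": [0,0,-7],"claw": 1}
  squeeze: 10

```text
t: 21.57
position: [0.6414, 0.1612, 0.2953]
tool_rot: [-0.0, 0.983, 0.186, -0.002]
force: [-0.2, -0.2, 0.5]
gripper_width: 0.0066
grip_force: 0.0
```

Emit:
send_rows:
  series:
    - {"linear": [0,0,0],"rotation": [0,0,-7],"claw": 1}
    - {"linear": [0,0,0],"rotation": [0,0,-7],"claw": 1}
    - {"linear": [0,0,0],"rotation": [0,0,-7],"claw": 1}
    - {"linear": [0,0,0],"rotation": [0,0,-7],"claw": 1}
    - {"linear": [0,0,0],"rotation": [0,0,-7],"claw": 1}
    - {"linear": [0,0,0],"rotation": [0,0,-7],"claw": 1}
    - {"linear": [0,0,0],"rotation": [0,0,-7],"claw": 1}
    - {"linear": [0,0,0],"rotation": [0,0,-7],"claw": 1}

```text
t: 22.23
position: [0.6413, 0.1606, 0.2956]
tool_rot: [-0.001, 0.78, 0.625, -0.001]
force: [-0.3, -0.5, -0.1]
gripper_width: 0.0006
grip_force: 0.0
```

Emit:
send_rows:
  series:
    - {"linear": [0,0,0],"rotation": [0,0,0],"claw": 1}
    - {"linear": [0,0,0],"rotation": [0,0,0],"claw": 1}
    - {"linear": [0,0,0],"rotation": [0,0,0],"claw": 1}
    - {"linear": [0,0,0],"rotation": [0,0,0],"claw": 1}
    - {"linear": [0,0,0],"rotation": [0,0,0],"claw": 1}
    - {"linear": [0,0,0],"rotation": [0,0,0],"claw": 1}
    - {"linear": [0,0,0],"rotation": [0,0,0],"claw": 1}
    - {"linear": [0,0,0],"rotation": [0,0,0],"claw": 1}

```text
t: 22.9
position: [0.6418, 0.1607, 0.2977]
tool_rot: [0.0, 0.782, 0.623, 0.0]
force: [-0.1, 0.2, -0.3]
gripper_width: 0.0006
grip_force: 0.0
```

```bash
python3 - <<'E'
from h import *
from scipy.spatial.transform import Rotation as Q
s=grab('scene');st=ctrl.state()
print(blobs(s,(0,150,80),(5,255,255)))
R=Q.from_quat(np.roll(st['tool_rot'],-1)).as_matrix();p=st['position']
print(p,R.round(3),st['gripper_width'],'knob in tool',R.T@(np.array([.6028,.1694,.136])-p))
E
```

```text
[([205.6, 106.1], [175, 94, 61, 27, 691]), ([360.9, 169.1], [358, 163, 7, 11, 36]), ([117.3, 166.3], [115, 165, 6, 4, 16]), ([173.2, 236.5], [171, 232, 5, 11, 46]), ([260.5, 235.8], [258, 233, 6, 7, 29]), ([294.5, 264.0], [290, 259, 10, 11, 94])]
[0.64174602 0.16070392 0.29774401] [[ 0.224  0.975  0.   ]
 [ 0.975 -0.224 -0.   ]
 [-0.     0.    -1.   ]] 0.0003572295707898297 knob in tool [-0.00025763 -0.03992461  0.16173898]
```

Emit:
send_rows:
  series:
    - {"linear": [0,0,0.02],"rotation": [0,0,0],"claw": 1}
    - {"linear": [0,0,0.025],"rotation": [0,0,0],"claw": 1}
    - {"linear": [0,0,0.025],"rotation": [0,0,0],"claw": 1}
    - {"linear": [0,0,0.025],"rotation": [0,0,0],"claw": 1}
    - {"linear": [0,0,0.025],"rotation": [0,0,0],"claw": 1}
    - {"linear": [0,0,0.015],"rotation": [0,0,0],"claw": 1}
    - {"linear": [0,0,0.005],"rotation": [0,0,0],"claw": 1}
    - {"linear": [0,0,0],"rotation": [0,0,0],"claw": 1}

```text
t: 23.62
position: [0.6412, 0.1606, 0.1563]
tool_rot: [-0.001, 0.782, 0.623, -0.001]
force: [0.0, 0.0, -0.3]
gripper_width: 0.0003
grip_force: 0.0
```

Emit:
send_rows:
  series:
    - {"linear": [0,-0.003,0],"rotation": [0,0,0],"claw": 1}
    - {"linear": [0,-0.003,0],"rotation": [0,0,0],"claw": 1}
    - {"linear": [0,-0.003,0],"rotation": [0,0,0],"claw": 1}
    - {"linear": [0,-0.002,0],"rotation": [0,0,0],"claw": 1}
    - {"linear": [0,-0.002,0],"rotation": [0,0,0],"claw": 1}
    - {"linear": [0,-0.001,0],"rotation": [0,0,0],"claw": 1}
    - {"linear": [0,0,0],"rotation": [0,0,0],"claw": 1}
    - {"linear": [0,0,0],"rotation": [0,0,0],"claw": 1}

```text
t: 24.28
position: [0.6281, 0.1638, 0.1578]
tool_rot: [0.0, 0.782, 0.623, 0.0]
force: [-1.0, -0.0, -0.8]
gripper_width: -0.0002
grip_force: 0.0
```

Now I'll push along the arc.

Emit:
send_rows:
  series:
    - {"linear": [0.0016,-0.006,0],"rotation": [0,0,-4],"claw": 1}
    - {"linear": [0.0016,-0.006,0],"rotation": [0,0,-4],"claw": 1}
    - {"linear": [0.0016,-0.006,0],"rotation": [0,0,-4],"claw": 1}
    - {"linear": [0.0016,-0.006,0],"rotation": [0,0,-4],"claw": 1}
    - {"linear": [0.0016,-0.006,0],"rotation": [0,0,-4],"claw": 1}
    - {"linear": [0.0016,-0.006,0],"rotation": [0,0,-4],"claw": 1}
    - {"linear": [0.0016,-0.006,0],"rotation": [0,0,-4],"claw": 1}
    - {"linear": [0.0016,-0.006,0],"rotation": [0,0,-4],"claw": 1}

```text
t: 24.95
position: [0.5806, 0.1759, 0.1578]
tool_rot: [0.0, 0.579, 0.815, 0.0]
force: [0.1, 1.3, -0.1]
gripper_width: 0.0008
grip_force: 0.5
```

```bash
cat > k.py <<'E'
from h import *
from scipy.spatial.transform import Rotation as Q
s=grab('scene');st=ctrl.state()
R=Q.from_quat(np.roll(st['tool_rot'],-1)).as_matrix();p=st['position']
print(p,st['force'],'pivot in tool',R.T@(np.array([.584,.0855,.136])-p),R[:,0])
for b in blobs(s,(0,150,80),(5,255,255)):
    k=onz(s,*b[0],.136)
    if np.hypot(k[0]-.584,k[1]-.0855)<.11: print(b,k,np.arctan2(k[1]-.0855,k[0]-.584)-1.352)
E
python3 k.py
```

```text
[0.57947127 0.17584704 0.15774613] [-1.017292    1.41584339 -0.40538469] pivot in tool [-0.0866842  -0.02587417  0.02173403] [-3.33739564e-01  9.42665282e-01  2.65141027e-04]
([260.2, 235.8], [258, 233, 6, 7, 26]) [0.49532465 0.05665805 0.136     ] -4.179131656513188
([188.8, 246.5], [186, 242, 6, 11, 54]) [0.56309895 0.16644199 0.136     ] 0.4714987813665952
```

Emit:
send_rows:
  series:
    - {"linear": [0.0016,-0.006,0],"rotation": [0,0,-4],"claw": 1}
    - {"linear": [0.0016,-0.006,0],"rotation": [0,0,-4],"claw": 1}
    - {"linear": [0.0016,-0.006,0],"rotation": [0,0,-4],"claw": 1}
    - {"linear": [0.0016,-0.006,0],"rotation": [0,0,-4],"claw": 1}
    - {"linear": [0.0016,-0.006,0],"rotation": [0,0,-4],"claw": 1}
    - {"linear": [0.0016,-0.006,0],"rotation": [0,0,-4],"claw": 1}
    - {"linear": [0.0016,-0.006,0],"rotation": [0,0,-4],"claw": 1}
    - {"linear": [0.0016,-0.006,0],"rotation": [0,0,-4],"claw": 1}

```text
t: 25.67
position: [0.534, 0.1608, 0.1578]
tool_rot: [0.0, 0.333, 0.943, 0.001]
force: [-0.5, 2.0, -0.4]
gripper_width: 0.0005
grip_force: 1.1
```

```bash
python3 k.py
```

```text
[0.53311645 0.160166   0.15776577] [-0.14279064  0.81093649 -0.12050861] pivot in tool [-0.08636967 -0.02657945  0.02171884] [-7.81327301e-01  6.24121244e-01  5.66566088e-04]
([260.4, 235.7], [258, 233, 6, 7, 26]) [0.49528048 0.05618877 0.136     ] -4.174501658956709
([214.9, 249.8], [212, 245, 6, 11, 57]) [0.52296728 0.14087002 0.136     ] 1.0528035982051362
```

Emit:
send_rows:
  series:
    - {"linear": [0.0016,-0.006,0],"rotation": [0,0,-4],"claw": 1}
    - {"linear": [0.0016,-0.006,0],"rotation": [0,0,-4],"claw": 1}
    - {"linear": [0.0016,-0.006,0],"rotation": [0,0,-4],"claw": 1}
    - {"linear": [0.0016,-0.006,0],"rotation": [0,0,-4],"claw": 1}
    - {"linear": [0.0008,-0.003,0],"rotation": [0,0,-2],"claw": 1}
    - {"linear": [0.0004,-0.0015,0],"rotation": [0,0,-1],"claw": 1}
    - {"linear": [0,0,0],"rotation": [0,0,0],"claw": 1}
    - {"linear": [0,0,0],"rotation": [0,0,0],"claw": 1}

```text
t: 26.38
position: [0.5201, 0.1492, 0.1634]
tool_rot: [0.009, 0.175, 0.984, 0.011]
force: [11.6, 40.3, 14.4]
gripper_width: 0.0006
grip_force: 20.1
```

```bash
python3 k.py
```

```text
[0.52014615 0.14917857 0.16341985] [12.28889185 41.00684382 15.17379698] pivot in tool [-0.08151236 -0.03836969  0.02770604] [-0.93830601  0.3454941  -0.01468492]
([260.4, 235.8], [258, 233, 6, 7, 27]) [0.49506411 0.05640662 0.136     ] -4.177437696794009
([220.7, 252.0], [218, 248, 5, 8, 24]) [0.51102462 0.13801233 0.136     ] 1.1658399058124227
```

Force spiked to 43 N, probably because the lever is at its end. I'll back off and check.

Emit:
send_rows:
  series:
    - {"linear": [0,0.005,0],"rotation": [0,0,0],"claw": 1}
    - {"linear": [0,0.008,0],"rotation": [0,0,0],"claw": 1}
    - {"linear": [0,0.01,0],"rotation": [0,0,0],"claw": 1}
    - {"linear": [0,0.01,0],"rotation": [0,0,0],"claw": 1}
    - {"linear": [0,0.01,0],"rotation": [0,0,0],"claw": 1}
    - {"linear": [0,0.01,0],"rotation": [0,0,0],"claw": 1}
    - {"linear": [0,0,0],"rotation": [0,0,0],"claw": 1}
    - {"linear": [0,0,0],"rotation": [0,0,0],"claw": 1}

```text
t: 27.1
position: [0.5306, 0.1901, 0.1571]
tool_rot: [-0.001, 0.173, 0.985, -0.0]
force: [-0.2, -0.1, 0.3]
gripper_width: 0.0002
grip_force: 0.0
```

```bash
python3 k.py; python3 - <<'E'
from h import *
d=grab('top')
for b in blobs(d,(0,150,80),(5,255,255)):
    k=onz(d,*b[0],.147);print(b,k,np.arctan2(k[1]-.0855,k[0]-.584)-1.352)
s=grab('scene');w=grab('wrist')
C=np.zeros((600,800,3),np.uint8)
C[:600,:480]=cv2.resize(s['frame'][150:275,170:270],None,fx=4.8,fy=4.8)
C[:420,480:]=cv2.resize(d['frame'][130:235,165:245],None,fx=4,fy=4)
cv2.imwrite('pics/c7.png',C)
E
```

```text
[0.53055166 0.18972844 0.15717524] [0.63127494 0.73733863 0.45585181] pivot in tool [-0.08581456 -0.07972549  0.02117523] [-9.40020274e-01  3.41117533e-01  8.44828672e-04]
([260.3, 235.9], [258, 233, 6, 7, 28]) [0.49497809 0.05675004 0.136     ] -4.181212654132725
([220.0, 249.4], [217, 244, 6, 12, 54]) [0.51743105 0.13394163 0.136     ] 1.1605227695591556
([417.2, 189.3], [405, 177, 26, 26, 502]) [ 0.5497183  -0.36199814  0.147     ] -2.9992544522689615
([253.7, 233.5], [249, 229, 11, 10, 86]) [ 0.45344559 -0.00652239  0.147     ] -3.8796133580137653
```

View pics/c7.png

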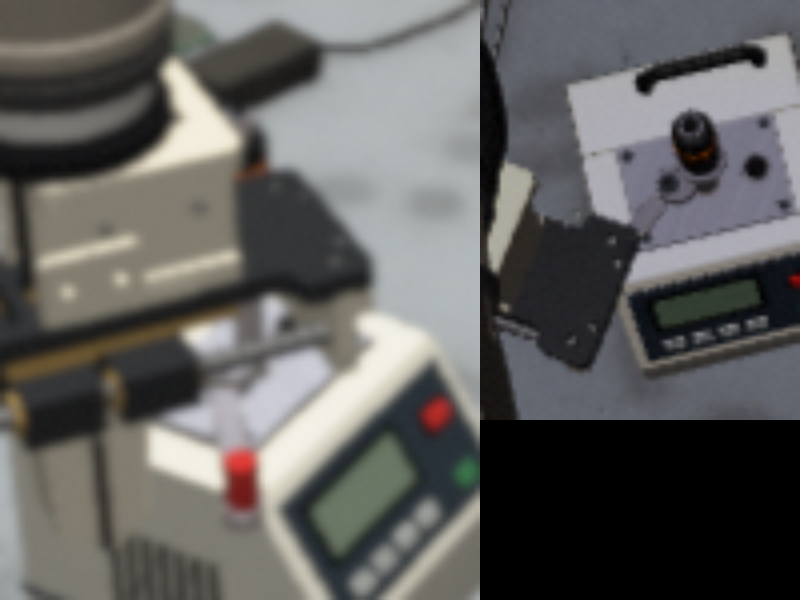

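c7 shows the gripper clear of the knob (red, crop (240,480)) and the probe upright in the well (top crop (695,150)). The lever angle is borderline, about 1.16 rad. I'll clear the arm and measure it unoccluded with both cameras.

Emit:
send_rows:
  series:
    - {"linear": [0,0.015,-0.01],"rotation": [0,0,0],"claw": 1}
    - {"linear": [0,0.02,-0.01],"rotation": [0,0,0],"claw": 1}
    - {"linear": [0,0.02,-0.01],"rotation": [0,0,0],"claw": 1}
    - {"linear": [0,0.02,-0.01],"rotation": [0,0,0],"claw": 1}
    - {"linear": [0,0.02,-0.01],"rotation": [0,0,0],"claw": 1}
    - {"linear": [0,0.015,0],"rotation": [0,0,0],"claw": 1}
    - {"linear": [0,0,0],"rotation": [0,0,0],"claw": 1}
    - {"linear": [0,0,0],"rotation": [0,0,0],"claw": 1}

```text
t: 27.97
position: [0.5681, 0.2931, 0.2072]
tool_rot: [-0.0, 0.173, 0.985, -0.0]
force: [-0.2, -0.9, -0.6]
gripper_width: 0.0003
grip_force: 0.0
```

```bash
cat > m.py <<'E'
from h import *
from scipy.optimize import least_squares
d=grab('top');s=grab('scene')
P={}
P['top0']=onz(d,172.8,165,.145);P['sc0']=onz(s,173.1,236.6,.136)
for n,c,z in(('top',d,.145),('sc',s,.136)):
    for b in blobs(c,(0,150,80),(5,255,255),8):
        k=onz(c,*b[0],z)
        if .07<np.hypot(k[0]-.584,k[1]-.0855)<.1: P[n+str(b)]=k
for k,v in P.items():
    print(k,v.round(4))
    for n in('top','sc'):
        if k.startswith(n) and not k.endswith('0'):
            c=np.linalg.norm((v-P[n+'0'])[:2]);print('  chord angle',2*np.arcsin(min(1,c/.17)))
E
python3 m.py
```

```text
top0 [0.6034 0.1699 0.145 ]
sc0 [0.6065 0.1675 0.136 ]
top([245.6, 199.1], [243, 198, 6, 3, 14]) [0.5282 0.0113 0.145 ]
  chord angle 3.141592653589793
top([187.2, 205.2], [185, 203, 6, 6, 26]) [0.5148 0.1364 0.145 ]
  chord angle 1.1824981179994958
sc([260.3, 235.9], [258, 233, 6, 7, 26]) [0.495  0.0568 0.136 ]
  chord angle 2.3602416741870584
sc([220.0, 249.4], [217, 244, 6, 12, 55]) [0.5174 0.1339 0.136 ]
  chord angle 1.1888793180907464
```

The lever has turned about 1.185 rad, which is a thin margin. I'll push again, gently and aligned with the tangent.

Emit:
send_rows:
  series:
    - {"linear": [-0.003,-0.027,0],"rotation": [0,0,0],"claw": 1}
    - {"linear": [-0.003,-0.027,0],"rotation": [0,0,0],"claw": 1}
    - {"linear": [-0.003,-0.027,0],"rotation": [0,0,0],"claw": 1}
    - {"linear": [-0.003,-0.027,0],"rotation": [0,0,0],"claw": 1}
    - {"linear": [-0.002,-0.025,0],"rotation": [0,0,4],"claw": 1}
    - {"linear": [0,0,0],"rotation": [0,0,4],"claw": 1}
    - {"linear": [0,0,0],"rotation": [0,0,4],"claw": 1}
    - {"linear": [0,0,0],"rotation": [0,0,4],"claw": 1}

```text
t: 28.73
position: [0.5356, 0.1617, 0.2078]
tool_rot: [-0.0, 0.311, 0.95, -0.0]
force: [0.3, -0.4, 0.3]
gripper_width: 0.0007
grip_force: 0.0
```

```bash
cat > n.py <<'E'
from h import *
from scipy.spatial.transform import Rotation as Q
grab('top');st=ctrl.state()
R=Q.from_quat(np.roll(st['tool_rot'],-1)).as_matrix();p=st['position']
print(p,st['force'],'knob in tool',R.T@(np.array([.516,.135,.136])-p),R[:,0])
E
python3 n.py
```

```text
[0.53561833 0.16196926 0.20776141] [ 0.21175006  0.76996877 -0.63376509] knob in tool [-0.00027794 -0.0333144   0.07177739] [-8.03903934e-01  5.94759153e-01  1.25140270e-04]
```

Emit:
send_rows:
  series:
    - {"linear": [0,0,0.015],"rotation": [0,0,0],"claw": 1}
    - {"linear": [0,0,0.015],"rotation": [0,0,0],"claw": 1}
    - {"linear": [0,0,0.015],"rotation": [0,0,0],"claw": 1}
    - {"linear": [0,0,0.005],"rotation": [0,0,0],"claw": 1}
    - {"linear": [0,0,0],"rotation": [0,0,0],"claw": 1}
    - {"linear": [0,-0.003,0],"rotation": [0,0,0],"claw": 1}
    - {"linear": [0,-0.003,0],"rotation": [0,0,0],"claw": 1}
    - {"linear": [0,-0.002,0],"rotation": [0,0,0],"claw": 1}

```text
t: 29.45
position: [0.5316, 0.1566, 0.1586]
tool_rot: [0.001, 0.309, 0.951, 0.0]
force: [-0.2, -0.3, -0.1]
gripper_width: 0.0002
grip_force: 0.0
```

Emit:
send_rows:
  series:
    - {"linear": [0,-0.001,0],"rotation": [0,0,0],"claw": 1}
    - {"linear": [0,-0.001,0],"rotation": [0,0,0],"claw": 1}
    - {"linear": [0,-0.001,0],"rotation": [0,0,0],"claw": 1}
    - {"linear": [0,-0.0005,0],"rotation": [0,0,0],"claw": 1}
    - {"linear": [0,-0.0005,0],"rotation": [0,0,0],"claw": 1}
    - {"linear": [0,0,0],"rotation": [0,0,0],"claw": 1}
    - {"linear": [0,0,0],"rotation": [0,0,0],"claw": 1}
    - {"linear": [0,0,0],"rotation": [0,0,0],"claw": 1}

```text
t: 30.12
position: [0.5294, 0.154, 0.1579]
tool_rot: [0.0, 0.309, 0.951, 0.0]
force: [2.6, 2.4, 1.4]
gripper_width: -0.0
grip_force: 1.6
```

Emit:
send_rows:
  series:
    - {"linear": [0,-0.0005,0],"rotation": [0,0,0],"claw": 1}
    - {"linear": [0,-0.0005,0],"rotation": [0,0,0],"claw": 1}
    - {"linear": [0,-0.0005,0],"rotation": [0,0,0],"claw": 1}
    - {"linear": [0,-0.0005,0],"rotation": [0,0,0],"claw": 1}
    - {"linear": [0,0,0],"rotation": [0,0,0],"claw": 1}
    - {"linear": [0,0,0],"rotation": [0,0,0],"claw": 1}
    - {"linear": [0,0,0],"rotation": [0,0,0],"claw": 1}
    - {"linear": [0,0,0],"rotation": [0,0,0],"claw": 1}

```text
t: 30.78
position: [0.5289, 0.1532, 0.1581]
tool_rot: [0.001, 0.309, 0.951, 0.001]
force: [4.8, 7.0, 0.3]
gripper_width: 0.0003
grip_force: 4.1
```

Emit:
send_rows:
  series:
    - {"linear": [0,-0.0005,0],"rotation": [0,0,0],"claw": 1}
    - {"linear": [0,-0.0005,0],"rotation": [0,0,0],"claw": 1}
    - {"linear": [0,-0.0005,0],"rotation": [0,0,0],"claw": 1}
    - {"linear": [0,-0.0005,0],"rotation": [0,0,0],"claw": 1}
    - {"linear": [0,-0.0005,0],"rotation": [0,0,0],"claw": 1}
    - {"linear": [0,-0.0005,0],"rotation": [0,0,0],"claw": 1}
    - {"linear": [0,0,0],"rotation": [0,0,0],"claw": 1}
    - {"linear": [0,0,0],"rotation": [0,0,0],"claw": 1}

```text
t: 31.45
position: [0.5283, 0.152, 0.159]
tool_rot: [0.002, 0.309, 0.951, 0.003]
force: [7.1, 12.0, 1.9]
gripper_width: 0.0008
grip_force: 5.7
```

```bash
python3 m.py; python3 n.py
```

```text
top0 [0.6034 0.1699 0.145 ]
sc0 [0.6065 0.1675 0.136 ]
top([245.6, 199.1], [243, 198, 6, 3, 14]) [0.5282 0.0113 0.145 ]
  chord angle 3.141592653589793
sc([260.4, 235.7], [258, 233, 6, 7, 26]) [0.4953 0.0562 0.136 ]
  chord angle 2.365885038140387
sc([220.0, 249.6], [218, 244, 5, 12, 53]) [0.517  0.1343 0.136 ]
  chord angle 1.19268935201821
[0.52830411 0.15202286 0.15893474] [ 6.95163157 12.2469198   2.53310554] knob in tool [ 2.08442835e-05 -2.11720374e-02  2.27797138e-02] [-0.80938801  0.58726861 -0.00257428]
```

The lever is against a hard stop, about 40° forward of the calibrator's left axis. That fits the 1.4 rad limit if the swing is symmetric, which would mean it started a little past 0. I'll retreat.

Emit:
send_rows:
  series:
    - {"linear": [0,0.005,0],"rotation": [0,0,0],"claw": 1}
    - {"linear": [0,0.01,0],"rotation": [0,0,0],"claw": 1}
    - {"linear": [0,0.015,0],"rotation": [0,0,0],"claw": 1}
    - {"linear": [0,0.015,-0.015],"rotation": [0,0,0],"claw": 1}
    - {"linear": [0,0.015,-0.02],"rotation": [0,0,0],"claw": 1}
    - {"linear": [0,0.015,-0.02],"rotation": [0,0,0],"claw": 1}
    - {"linear": [0,0.01,-0.015],"rotation": [0,0,0],"claw": 1}
    - {"linear": [0,0,0],"rotation": [0,0,0],"claw": 1}

```text
t: 32.27
position: [0.5778, 0.22, 0.2304]
tool_rot: [0.002, 0.308, 0.951, 0.001]
force: [0.3, -0.2, 0.0]
gripper_width: 0.0006
grip_force: 0.0
```

Emit:
send_rows:
  series:
    - {"linear": [0,0,0],"rotation": [0,0,0],"claw": 1}
    - {"linear": [0,0,0],"rotation": [0,0,0],"claw": 1}
    - {"linear": [0,0,0],"rotation": [0,0,0],"claw": 1}
    - {"linear": [0,0,0],"rotation": [0,0,0],"claw": 1}
    - {"linear": [0,0,0],"rotation": [0,0,0],"claw": 1}
    - {"linear": [0,0,0],"rotation": [0,0,0],"claw": 1}
    - {"linear": [0,0,0],"rotation": [0,0,0],"claw": 1}
    - {"linear": [0,0,0],"rotation": [0,0,0],"claw": 1}

```text
t: 32.93
position: [0.576, 0.2184, 0.2276]
tool_rot: [-0.0, 0.309, 0.951, -0.0]
force: [0.4, 0.2, 0.0]
gripper_width: 0.0007
grip_force: 0.0
```

```bash
python3 m.py; python3 - <<'E'
from h import *
d=grab('top')
# orange ring and probe position after clamping
for b in blobs(d,(3,120,60),(18,255,255),8):
    k=onz(d,*b[0],.205)
    if np.hypot(k[0]-.588,k[1]-.067)<.04: print('ring',b,k)
print(ctrl.state()['position'],ctrl.state()['force'])
E
```

```text
top0 [0.6034 0.1699 0.145 ]
sc0 [0.6065 0.1675 0.136 ]
top([245.6, 199.1], [243, 198, 6, 3, 14]) [0.5282 0.0113 0.145 ]
  chord angle 3.141592653589793
top([187.0, 205.3], [184, 203, 7, 6, 28]) [0.5146 0.1368 0.145 ]
  chord angle 1.183279853783527
sc([260.2, 236.0], [258, 233, 5, 7, 23]) [0.4949 0.0571 0.136 ]
  chord angle 2.354683397782703
sc([220.0, 249.4], [217, 244, 6, 12, 55]) [0.5174 0.1339 0.136 ]
  chord angle 1.1888793180907464
[0.57603096 0.2184535  0.22771341] [ 0.03543481  0.35070357 -0.58913197]
```

```bash
python3 -c "
from station import ctrl
print(ctrl.close_job())"
```

```text
the job is handed in; nothing more can be done
None
```

The job is handed in, result not reported: the orange-ringed probe went down onto the depth stop (about 11 N at the wrist) and was let go, then the clamp lever was pushed to a hard stop, about 1.18 rad from where it started by camera (1.15 needed), with one brief push peaking at about 43 N at the wrist.

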